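Spin-check a flywheel, brake it at its notch and lock it

ROBOT

A 6-joint arm with a two-finger parallel gripper is mounted at the origin on a cart in front of the work surface, level with it; the furniture and walls round the work are solid. World frame = base frame: x ahead of the robot, y to its left, z up, the work surface at z = 0. Lengths are in mm, angles in rad, forces in N, time in s.
With the tool pointing down it reaches from about 350 to 875 mm from the base axis. Payload 4.2 kg.
Tool frame: the origin (TCP) lies at the very end of the fingers, on their centre line; the grasp point (between the pads) lies arm.hold_point_z behind it (arm.hold_point_z is the distance from the TCP to the grasp point, in mm); z points along the fingers, y is the direction in which the jaws open and shut (so a half turn about z gives the same grasp; the last joint's range is limited). The gripper opens to 85 mm and grips with 20 to 120 N. Pads are 22 mm wide; open, the fingers measure 114 mm over their backs; the gripper's body (76 mm by 85 mm) begins 54 mm behind the grasp point. The pads swing forward as they close: fully open they stand 13 mm farther back than shut.
Start: joints at [1.553, 0.385, 0.008, 0, -1.194, -0.259], TCP at [170.767, 601.197, 231.312] pointing down, gripper open.
Joint ranges: [-3.14, 3.14], [-1.21, 2.06], [-1.07, 1.41], [-3.16, 2.05], [-2.99, -0.16], [-3.1, 3.1]. Speed limits (rad/s): [2.79, 2.79, 3.14, 3.14, 3.14, 3.14].

INTERFACE

Orientations are given as a unit quaternion [x, y, z, w].
In Python, from bench import arm gives the robot as it stands.
- The arm moves only by the tool step_arm, never from a script. Its argument "series" is a list of rows, each a list of 6 numbers: the shift along the world's x, y, z scaled (see below), then the turn, a rotation vector about the world's x, y, z scaled (see below). A call has 1 to 12 rows; each row is the pose to reach, as a shift and turn from the pose commanded when the call began; what a row does not reach only later rows make up. The controller multiplies each number of a shift by 400 mm and each number of a turn by pi/2 rad. A row lasts 1/12 s, in which the tool goes at most 41.7 mm and 7.16 degrees, less where a joint would pass 70% of its speed; a pose out of reach is approached as far as the arm can. A call with a number of a shift or a turn outside -1 to 1 is refused whole. A call with a gripper value outside its range is refused whole. "jaw" is the opening, from -1 (shut) to 1 (fully open), set as the call begins (left out, the last holds). The fingers move at their own pace and stop on an object; the grip force is fixed at half the most. Time passes only in rows, so rows that repeat a pose let the fingers close. It gives the time, the measured TCP pose, the force and the opening at its end, in the units of the state.
- arm.read_state(): the state, without advancing time (a new reading comes with each control period).
- arm.get_image(name): name is "scene" or "top" or "wrist"; returns a dict with "image" (400x640x3 uint8, red, green, blue), "camera_matrix" (3x3 intrinsics, pixels), "k1" (the pictures are not rectified: a ray, as slopes to the right and down, at radius r is drawn at 1 + k1 r^2 times it, then the intrinsics apply), "world_from_camera" (4x4, takes a point from camera to world coordinates). Camera axes: x right, y up, looking along -z (the intrinsics and any distortion apply to the point x, -y, -z); pixel columns grow to the right and rows downward; lengths in mm; the calibration is good to about 2 mm. A picture is of the moment at which its call begins. There is no depth.
- arm.job_done(): hands the job in, once; it reports no verdict.
The state is a dict: "clock": time; "joints": joint angles; "joint_vel": joint speeds; "joint_efforts": joint torques, N m; "position": TCP position; "ee_rot": TCP orientation; "contact_force": force on the tool from outside, world axes, zero at the start; "wrist_torque": the same for the moment, N m; "gripper_width": finger opening in mm.
Only numpy, scipy, OpenCV 4.12 (cv2) and the standard library are available. Lean on these libraries where they do the work, as an engineer would, in place of code of your own. Each camera call takes 0.05 s, during which the arm holds its last target.

TASK

Spin the flywheel on its stand to check that it runs free: at one turn in four seconds or faster, untouched for about a second. Then brake it with a light touch, staying on it until it stands still with its notch facing the locking bolt, and only then push the bolt fully home into the notch, so that the wheel is locked for bolting on the clutch. Leave the other things on the bench where they are.

Things in the scene. Friction and masses are not known exactly. Their poses are not given: they have to be found in the camera images.
- stand: Fixed grey stand that neither slides nor tips; origin on the bench under the flywheel's vertical axis, x axis level towards the locking bolt, z up. The bolt's guide block (66 mm wide) stands 112 to 164 mm out along +x; its top is at 74 mm, screw heads to 79 mm.
- wheel_axis (a point): Point on the flywheel's axis at the height of the rim's upper face (67 mm). The flywheel is a bare steel disc lying flat, 200 mm in diameter, 16 mm thick, with toothed rim. A clutch plate of 136 mm diameter is bolted on top (to 80 mm height), so a finger can press down on the bare flat ring between 68 and 100 mm radius; the notch cuts that ring outside 80 mm radius.
- lock_slot (a point): Fixed point on the stand where the bolt's centre line crosses the flywheel's rim, 100 mm from the axis, 59 mm above the bench. x axis: level, away from the wheel's axis. The bolt goes in along -x.
- notch (a point): Middle of the mouth of the flywheel's only notch, 100 mm from the axis, half-way up the rim (59 mm high); it turns with the wheel. The notch tapers from 32 mm wide at the rim to 12 mm at its floor, 20 mm deep, through the whole thickness. It faces the bolt when this point lies at lock_slot, within 11 mm.
- stud_0 (a point): One of three dark upright studs, 13 mm in diameter, 56 mm from the axis, good for pushing the wheel round. This point is on the stud's axis, 90 mm above the bench; its top is at 101 mm, and a 20 mm wide collar round it reaches up to 83 mm. It turns with the wheel, 60 degrees anticlockwise (from above) of the notch.
- stud_1 (a point): The second stud, the same; opposite the notch, 180 degrees from it.
- stud_2 (a point): The third stud, the same; 60 degrees clockwise of the notch.
- flywheel (a joint): Angle of the flywheel in rad, growing anticlockwise from above, without limit; at whole turns (0, 6.283, ...) the notch faces the bolt. Moment of inertia about 0.013 kg m2. It runs free: left alone it loses about 0.16 rad/s each second at 2 rad/s, 0.1 at 0.5 rad/s. A few newtons pressed down on the ring stop it in a fraction of a second.
- lock_bolt (a joint): Travel of the locking bolt towards the wheel in m: 0 drawn back (nose 10 mm clear of the rim), 0.028 fully home against a stop. About 4 N of friction; it stays where it is left. The wedge nose is 10 mm wide at the tip and 30 mm wide 20 mm behind it, so it centres the wheel if its tip meets the notch; else it stops at the rim.
- bolt_knob (a point): Centre of the bolt's upright round black knob, 28 mm in diameter, from 81 to 109 mm above the bench (this point at 95 mm); it moves with the bolt, 50 mm out from lock_slot when drawn back, 22 mm when home. Free all round above the guide block, to be pushed from behind; the bolt's bar sticks out behind the block, below 66 mm.
- clutch_hub: Bystander: dark dished plate, 169 mm in diameter, 56 mm high with its collar. Origin under its centre.
- ratchet: Bystander: ratchet wrench, 187 mm long. Origin under its centre.
- piston: Bystander: bare metal piston, 66 mm in diameter, 54 mm high. Origin under its centre.

How it is judged (in metres and radians):
On the way, in this order (a step that is already met when the one before it is completed fails the run):
1. the flywheel runs freely, untouched, faster than 1.2 rad/s either way, for 0.6 s ((velocity of joint flywheel above 1.2 rad/s or velocity of joint flywheel below -1.2 rad/s) and contact force between anything else and flywheel below 0.05 N), for 0.6 s.
2. the flywheel stands still under the robot's touch with its notch within 11 mm of the bolt's line, the bolt still drawn back (less than 8 mm travel) (horizontal distance between notch and lock_slot below 0.011 m and velocity of joint flywheel between -0.05 and 0.05 rad/s and value of joint lock_bolt below 0.008 m and contact force between any of the fingers, the arm and flywheel above 0.2 N), for 0.15 s.
At the end, for the whole second after the job is handed in: The bolt is pushed in at least 25 of its 28 mm, its nose in the notch (notch within 4 mm of the bolt's line), and the flywheel stands still, locked (value of joint lock_bolt above 0.025 m and horizontal distance between notch and lock_slot below 0.004 m and velocity of joint flywheel between -0.05 and 0.05 rad/s); the robot touches nothing.
It fails at once if the flywheel is pressed or struck with more than 50 N (contact force between any of the fingers, the arm and flywheel above 50 N).
It fails at once if a bystander (clutch hub, ratchet or piston) is moved more than 30 mm (distance of any of clutch_hub, ratchet, piston from where it was at the start of the episode above 0.03 m).
It also fails if it takes over 54 s, if anything falls off the work surface, if the arm or the gripper's body presses on something with over 40 N, if the wrist force passes 120 N, or if a joint passes its speed limit or range.

## Working session

There is one attempt and no reset: what is moved stays moved. The work goes in short steps, Python scripts to look and compute and a tool call to move; the robot and the scene stay as the last step left them, time stands still between calls to the robot, and variables do not carry over. Pictures are saved under pics/ and viewed, and the job is handed in when it is done.

Besides the shell and the picture viewer there is one more tool, called after "Emit:" by a JSON object that holds its "op" and its "data". step_arm: Moves the arm, as the interface text tells. Shifts and turns lie within -1 to 1; 1 stands for 400 mm of shift or pi/2 rad of turn. Its arguments: {"type":"object","properties":{"series":{"type":"array","items":{"type":"array","items":{"type":"number","minimum":-1,"maximum":1}}},"jaw":{"type":"number"}},"required":["series"]}

```bash
ls; mkdir -p pics
python3 - <<'E'
from bench import arm
import cv2
print(arm.read_state(), arm.hold_point_z)
for n in ["scene","top","wrist"]:
    d=arm.get_image(n); cv2.imwrite(f"pics/{n}0.png",d["image"][:,:,::-1])
    print(n,d["camera_matrix"],d["k1"],d["world_from_camera"])
E
```

```text
pics
{'clock': 0.0, 'joints': array([ 1.55261956e+00,  3.85552771e-01,  6.64128176e-03, -4.91282355e-04,
       -1.19397550e+00, -2.58598750e-01]), 'joint_vel': array([ 0.00111553,  0.00027569, -0.00165535,  0.00029023, -0.0011437 ,
       -0.00116404]), 'joint_efforts': array([-1.28809156e-04, -3.92283189e+01,  1.88396895e+01,  4.18606952e+00,
       -4.62618365e-03,  1.06455559e-05]), 'position': array([170.60981622, 600.67038325, 230.23104561]), 'ee_rot': array([ 9.90426614e-01, -1.38036148e-01, -1.01306530e-04,  1.06516803e-03]), 'contact_force': array([-0.02673869,  0.365774  ,  2.26879074]), 'wrist_torque': array([-0.06147888, -0.0095288 , -0.01816996]), 'gripper_width': 85.77122561671199} 18.700000000000003
scene [[407.16487328   0.         312.67282285]
 [  0.         407.16487328 199.80237159]
 [  0.           0.           1.        ]] 0.02833271245630446 [[ 5.05812870e-01  6.77034705e-01 -5.34581471e-01 -2.94494675e+01]
 [-8.62642313e-01  3.96077124e-01 -3.14596810e-01 -1.50008485e+02]
 [-1.25746678e-03  6.20279711e-01  7.84379690e-01  8.24525918e+02]
 [ 0.00000000e+00  0.0
[... 191 characters left out ...]
7065265 [[-2.22109394e-03  9.84449936e-01 -1.75651330e-01  3.08906194e+02]
 [-9.99770969e-01 -5.92492306e-03 -2.05646316e-02  1.35678926e+02]
 [-2.12855709e-02  1.75565424e-01  9.84237627e-01  9.66894427e+02]
 [ 0.00000000e+00  0.00000000e+00  0.00000000e+00  1.00000000e+00]]
wrist [[336.77105447   0.         322.62581188]
 [  0.         336.77105447 199.04784542]
 [  0.           0.           1.        ]] -0.003574445881074912 [[-2.73866595e-01  9.26979120e-01  2.56333375e-01  2.35253596e+02]
 [-9.61765343e-01 -2.64548501e-01 -7.08626537e-02  5.83138804e+02]
 [ 2.12440968e-03 -2.65939470e-01  9.63987389e-01  3.73393820e+02]
 [ 0.00000000e+00  0.00000000e+00  0.00000000e+00  1.00000000e+00]]
```

View pics/scene0.png

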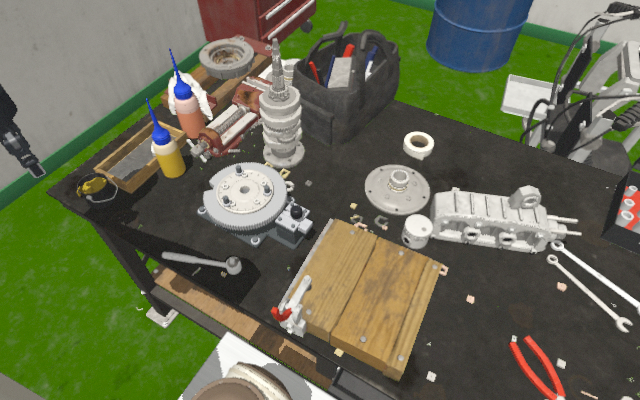

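View pics/top0.png

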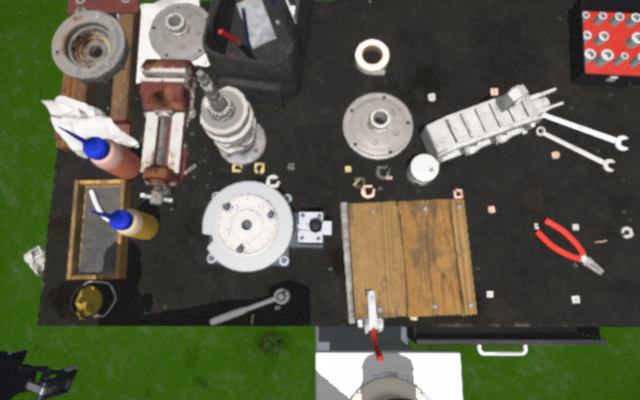

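View pics/wrist0.png

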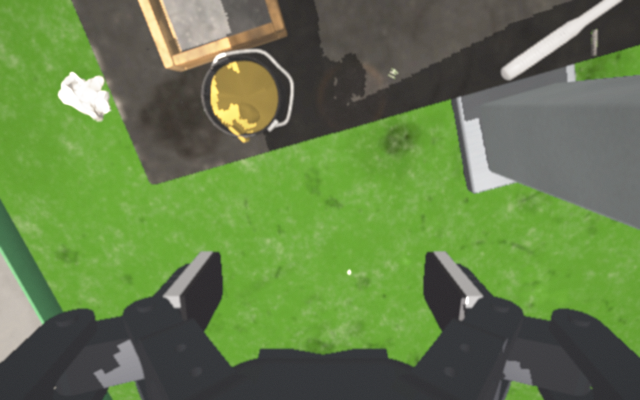

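The top view shows the wheel at about (247,226), the bolt block at (312,227), the ratchet at (255,303), the hub at (378,125) and the piston at (422,168). Next I'll zoom in and measure.

```bash
cat > h.py <<'E'
import numpy as np, cv2
from bench import arm
def ray(d,px):
    K=d["camera_matrix"];k=d["k1"];T=d["world_from_camera"]
    px=np.atleast_2d(np.asarray(px,float))
    s=(px-[K[0,2],K[1,2]])/[K[0,0],K[1,1]]
    u=s.copy()
    for _ in range(20): u=s/(1+k*(u**2).sum(1,keepdims=True))
    v=np.c_[u[:,0],-u[:,1],-np.ones(len(u))]@T[:3,:3].T
    return T[:3,3],v
def plane(d,px,z):
    o,v=ray(d,px); return o+v*((z-o[2])/v[:,2:3])
def proj(d,P):
    K=d["camera_matrix"];T=d["world_from_camera"]
    c=(np.atleast_2d(np.asarray(P,float))-T[:3,3])@T[:3,:3]
    u=np.c_[c[:,0],-c[:,1]]/-c[:,2:3]
    u=u*(1+d["k1"]*(u**2).sum(1,keepdims=True))
    return u@np.diag([K[0,0],K[1,1]])+[K[0,2],K[1,2]]
E
python3 - <<'E'
import cv2
a=cv2.imread('pics/top0.png')[165:320,190:350]; cv2.imwrite('pics/topz0.png',cv2.resize(a,None,fx=5,fy=3.8*1,interpolation=cv2.INTER_CUBIC) if 0 else cv2.resize(a,None,fx=3.8,fy=3.8,interpolation=cv2.INTER_CUBIC))
a=cv2.imread('pics/scene0.png')[145:285,150:320]; cv2.imwrite('pics/scz0.png',cv2.resize(a,None,fx=4,fy=4,interpolation=cv2.INTER_CUBIC))
E
```

```text
(no output)
```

View pics/topz0.png

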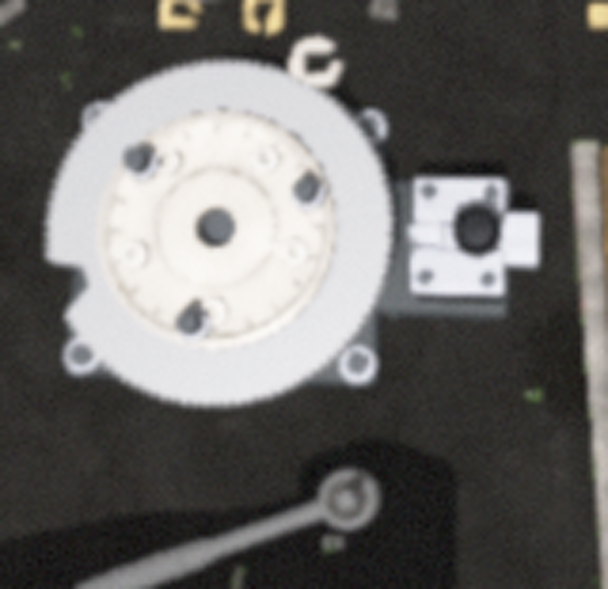

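View pics/scz0.png

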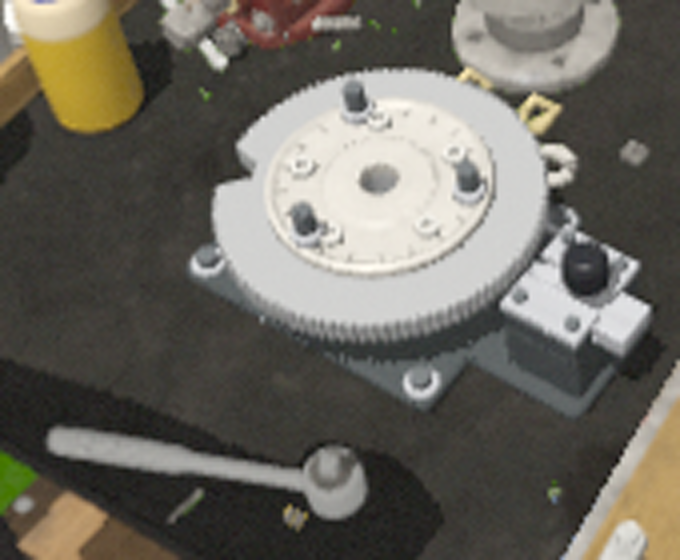

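```bash
cat >> h.py <<'E'
def wheel(d, c0, R=100):
    """fit rim circle at z=67 by casting radial rays on bright mask"""
    g=cv2.cvtColor(d["image"],cv2.COLOR_RGB2GRAY)
    return g
E
python3 - <<'E'
from h import *
from scipy.optimize import least_squares
for n in ["top","scene"]:
    d=arm.get_image(n); g=cv2.GaussianBlur(cv2.cvtColor(d["image"],cv2.COLOR_RGB2GRAY),(3,3),0)
    c=plane(d,[[246.6,224.7]] if n=="top" else [[150+378/4,145+178/4]],80)[0]
    print(n,c)
    pts=[]
    for a in np.radians(np.arange(0,360,3)):
        rr=np.arange(85,116,.5)
        P=np.c_[c[0]+rr*np.cos(a),c[1]+rr*np.sin(a),np.full(len(rr),67.)]
        q=proj(d,P).astype(np.float32)
        v=cv2.remap(g,q[:,0].reshape(-1,1),q[:,1].reshape(-1,1),cv2.INTER_LINEAR).ravel().astype(float)
        k=np.argmin(np.diff(v)); 
        if v[k]-v[k+1]>5: pts.append([*P[k,:2],v[max(0,k-4)]-v[min(k+4,60)]])
    pts=np.array(pts)
    f=least_squares(lambda p:np.hypot(pts[:,0]-p[0],pts[:,1]-p[1])-p[2],[*c[:2],100],loss='soft_l1')
    print(f.x,len(pts),np.median(abs(f.fun)))
    ax=f.x[:2]
    # dark blobs: studs and knob
    P={"top":{"s_a":(190+138/3.8,165+152/3.8),"s_b":(190+310/3.8,165+184/3.8),"s_c":(190+191/3.8,165+318/3.8),"knob":(190+478/3.8,165+227/3.8),"notch":(190+66/3.8,165+290/3.8)},
       "scene":{"s_a":(150+354/4,145+86/4),"s_b":(150+468/4,145+166/4),"s_c":(150+303/4,145+208/4),"knob":(150+588/4,145+255/4)}}[n]
    for k,p in P.items():
        z=101 if k[0]=='s' else 109 if k=='knob' else 67
        w=plane(d,[p],z)[0]; e=w[:2]-ax; print(k,w.round(1),np.hypot(*e).round(1),np.degrees(np.arctan2(e[1],e[0])).round(1))
E
```

```text
top [422.56402519 305.23412109  80.        ]
[423.4975801  306.62573449  99.01932816] 117 0.5964247072497386
s_a [462.1 345.5 101. ] 54.8 45.2
s_b [443.5 249.1 101. ] 60.9 -70.8
s_c [369.8 313.1 101. ] 54.1 173.2
knob [418.1 155.8 109. ] 150.9 -92.1
notch [388.3 392.2  67. ] 92.5 112.3
scene [423.06438326 304.29858777  80.        ]
[425.53373141 306.85354507  99.05438475] 111 0.8195146056500704
s_a [461.7 347.1 101. ] 54.1 48.1
s_b [444.1 251.8 101. ] 58.1 -71.4
s_c [370.8 315.  101. ] 55.4 171.5
knob [419.1 154.1 109. ] 152.9 -92.4
```

Run:
```python
from h import *
t=arm.get_image("top"); s=arm.get_image("scene")
def tri(a,b):
    o1,v1=ray(t,[a]);o2,v2=ray(s,[b]);v1=v1[0]/np.linalg.norm(v1);v2=v2[0]/np.linalg.norm(v2)
    k=np.linalg.lstsq(np.c_[v1,-v2],o2-o1,rcond=None)[0]
    p,q=o1+k[0]*v1,o2+k[1]*v2; return ((p+q)/2).round(),np.linalg.norm(p-q).round(1)
print("yellow nozzle",tri((91,209),(149,101)),"base",plane(s,[(175,175)],0).round())
print("red nozzle",tri((60,129),(172,52)))
print("crank top",tri((200,72),(276,42)),"base",plane(t,[(243,152)],0).round())
print("board corner",tri((343,203),(333,222)), tri((346,316),(272,321)))
print("clamp",tri((372,292),(307,279)))
for f in "ratchet":pass
```

```text
yellow nozzle (array([435., 559., 230.]), np.float64(3.6)) base [[418. 545.   0.]]
red nozzle (array([577., 610., 262.]), np.float64(7.0))
crank top (array([643., 339., 336.]), np.float64(1.9)) base [[610. 334.   0.]]
board corner (array([479.,  94.,  28.]), np.float64(2.6)) (array([221.,  93., -20.]), np.float64(9.1))
clamp (array([281.,  45., 116.]), np.float64(1.9))
```

Emit:
{"op": "step_arm", "data": {"series": [[0,0,0,0,0,0.0],[0,0,0,0,0,0.07],[0,0,0,0,0,0.14],[0,0,0,0,0,0.177],[0,0,0,0,0,0.177],[0,0,0,0,0,0.177]], "jaw": -1}}

```text
clock: 0.85
position: [170.8, 601.2, 231.3]
ee_rot: [1.0, -0.0, -0.0, 0.0]
contact_force: [0.6, -0.4, -0.2]
gripper_width: 12.1
```

Emit:
{"op": "step_arm", "data": {"series": [[0.03,-0.04,0,0,0,0],[0.09,-0.12,0,0,0,0],[0.155,-0.2,0,0,0,0],[0.22,-0.28,0,0,0,0],[0.285,-0.365,0,0,0,0],[0.35,-0.45,0,0,0,0],[0.415,-0.53,0,0,0,0],[0.47,-0.6,0,0,0,0],[0.503,-0.648,0,0,0,0],[0.503,-0.648,0,0,0,0],[0.503,-0.648,-0.08,0,0,0],[0.503,-0.648,-0.16,0,0,0]]}}

```text
clock: 1.85
position: [373.2, 343.2, 168.8]
ee_rot: [1.0, -0.001, 0.002, -0.003]
contact_force: [-0.2, 0.1, -0.3]
gripper_width: -0.0
```

Run:
```python
from h import *
print(arm.read_state()['gripper_width'])
for n in ["scene","wrist"]:
    d=arm.get_image(n); cv2.imwrite(f"pics/{n}1.png",d["image"][:,:,::-1])
```

```text
-0.007097679084775082
```

View pics/scene1.png

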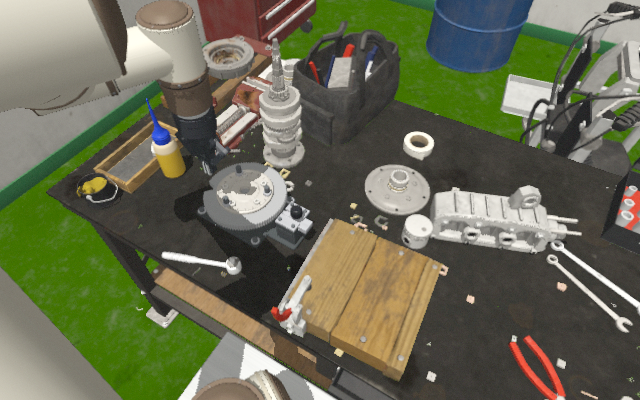

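View pics/wrist1.png

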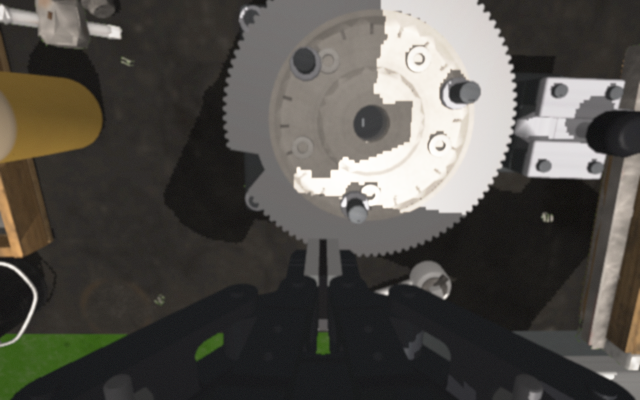

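Run:
```python
from h import *
d=arm.get_image("wrist")
for k,p,z in [("hole",(371,123),80),("sa",(303,58),101),("sb",(468,90),101),("sc",(357,212),101),("knob",(617,132),109),("boltL",(520,128),67),("tipL",(305,250),168.5),("tipR",(340,250),168.5),("tip",(322,240),168.5),("notchcorner1",(224,147),67),("n2",(247,181),67)]:
    print(k,plane(d,[p],z)[0].round(1))
```

```text
hole [425.6 307.3  80. ]
sa [462.7 350.2 101. ]
sb [445.4 254.6 101. ]
sc [371.2 317.3 101. ]
knob [421.9 168.4 109. ]
boltL [421.3 200.8  67. ]
tipL [375.6 347.6 168.5]
tipR [375.5 332.1 168.5]
tip [380.3 340.1 168.5]
notchcorner1 [408.6 408.3  67. ]
n2 [384.  393.7  67. ]
```

Emit:
{"op": "step_arm", "data": {"series": [[0,0,-0.07,0,0,0],[0,0,-0.13,0,0,0],[0,0,-0.17,0,0,0],[0,0,-0.19,0,0,0],[0,0,-0.19,0,0,0]]}}

```text
clock: 2.42
position: [372.0, 342.6, 91.3]
ee_rot: [1.0, 0.001, -0.0, 0.0]
contact_force: [-0.7, 0.1, -0.3]
gripper_width: -0.0
```

Run:
```python
from h import *
d=arm.get_image("wrist"); cv2.imwrite(f"pics/wrist2.png",d["image"][:,:,::-1]);print(arm.read_state()['position'])
```

```text
[372.45674521 343.08487671  92.32791294]
```

View pics/wrist2.png

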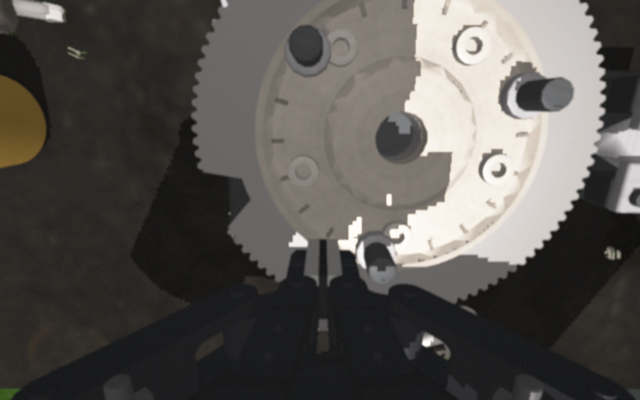

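The stud at about (380,258) lies right beside the finger at (340,258), so I'll push.

Emit:
{"op": "step_arm", "data": {"series": [[0,-0.0125,0,0,0,0],[0,-0.0225,0,0,0,0],[0,-0.03,0,0,0,0],[0,-0.036,0,0,0,0],[0,-0.045,0,0,0,0],[0,-0.056,0,0,0,0],[0,-0.07,0,0,0,0],[0,-0.087,0,0,0,0],[0,-0.107,0,0,0,0],[0,-0.128,0,0,0,0],[0,-0.128,0.04,0,0,0],[0,-0.128,0.12,0,0,0]]}}

```text
clock: 3.47
position: [369.6, 286.7, 136.3]
ee_rot: [1.0, -0.0, -0.004, 0.005]
contact_force: [1.0, 1.0, -0.2]
gripper_width: -0.0
```

```bash
cat >> h.py <<'E'
AX=np.array([424.5,306.5])
def notch(d, lo=83,hi=97):
    """angle (deg) of darkest ~17deg window in ring at z=67, and contrast"""
    g=cv2.cvtColor(d["image"],cv2.COLOR_RGB2GRAY)
    a=np.radians(np.arange(0,360,1.)); rr=np.arange(lo,hi,2.)
    A,R=np.meshgrid(a,rr)
    P=np.c_[AX[0]+R.ravel()*np.cos(A.ravel()),AX[1]+R.ravel()*np.sin(A.ravel()),np.full(A.size,67.)]
    q=proj(d,P).astype(np.float32)
    v=cv2.remap(g,q[:,0].reshape(A.shape),q[:,1].reshape(A.shape),cv2.INTER_LINEAR).astype(float).mean(0)
    return v
E
python3 - <<'E'
from h import *
for i in range(3):
    s=arm.read_state(); d=arm.get_image("top"); cv2.imwrite(f"pics/tp{i}.png",d["image"][:,:,::-1])
    v=notch(d); print(s['clock'],s['position'].round(0)); print(v[::6].astype(int))
E
```

```text
3.4667 [370. 287. 136.]
[103 102 102 139 206 208 207 210 164 118  87  96 102 110 119 124 133 136
 124 117 104 123 160 149 154 137 100  80  82  55  31  81 108 107 107 109
 107 113 209 225 225 225 223 222 221 220 219 219 218 217 216 215 213 195
 140 107 105 103 104 102]
3.5167 [373. 291. 145.]
[102 102 101 125 205 207 207 208 169 119  88  96 101 108 116 123 128 123
 115 110 112 121 146 150 130 123  98  86 101 106  72  35  70 107 107 106
 107 111 205 225 224 224 222 222 221 220 219 218 217 216 215 214 212 201
 152 107 103 103 102 103]
3.5667 [374. 292. 143.]
[102 102 102 127 205 205 208 208 171 119  86  97 100 108 116 124 129 126
 117 112 106 122 147 148 131 125  92  86 101 106 106  75  39  66 106 107
 107 112 212 225 224 224 222 221 220 220 219 217 216 216 214 214 213 204
 153 105 104 102 102 102]
```

View pics/tp0.png

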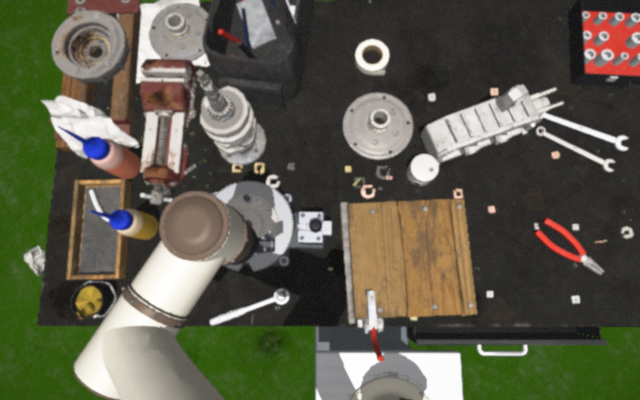

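Emit:
{"op": "step_arm", "data": {"series": [[-0.04,0.02,0,0,0,0],[-0.08,0.038,0,0,0,0],[-0.08,0.038,-0.04,0,0,0],[-0.08,0.038,-0.09,0,0,0],[-0.08,0.038,-0.13,0,0,0],[-0.08,0.038,-0.15,0,0,0],[-0.08,0.038,-0.15,0,0,0],[-0.08,0.038,-0.15,0,0,0]]}}

```text
clock: 4.28
position: [339.9, 305.4, 78.9]
ee_rot: [1.0, 0.001, -0.0, 0.001]
contact_force: [-0.3, 1.1, 0.7]
gripper_width: 0.0
```

Run:
```python
from h import *
for i in range(3):
    s=arm.read_state(); n=["wrist","top","scene"][i]; d=arm.get_image(n); cv2.imwrite(f"pics/h{n}.png",d["image"][:,:,::-1])
    v=notch(d); print(s['clock'],s['position'].round(1),s['contact_force'].round(1)); print(v[::6].astype(int))
```

```text
4.2833 [339.9 305.4  78.9] [-0.3  1.1  0.7]
[  0   0   0   0   0   0   0   0   0   0   0   0   0 219 221 221 222 224
 225 215 126 113 113 113 113 113 113 113 113  60  27  75 180 204 224 229
 203 176 234 231 229 228 225 224 223 222 174  50   0   0   0   0   0   0
   0   0   0   0   0   0]
4.3333 [340.2 305.9  79.6] [-0.1  0.3  0.1]
[213 214 212 213 212 213 213 214 215 216 215 216 216 216 216 174 126  95
  96 100 103 103 102 105 126 125 115 116 118  64  40  32  55 109 106 110
 196 174 223 229 228 228 226 226 225 224 223 155  70 116 219 218 218 217
 216 218 217 215 215 214]
4.3833 [340.3 306.3  79.9] [ 0.8  0.2 -0.4]
[209 204 156 205 208 208 208 208 208 208 209  43  40  42  46  46  51  52
  53  43  42  42  43  97 104 118 119 126 123 135 119 158 162 182 202 200
 193 180 205 208 209 208 208 208 208 209 209 209 182  95 139 206 209 209
 209 208 209 208 208 209]
```

View pics/hwrist.png

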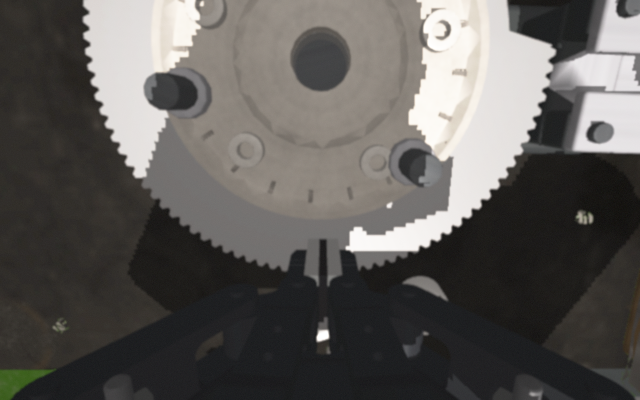

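View pics/hscene.png

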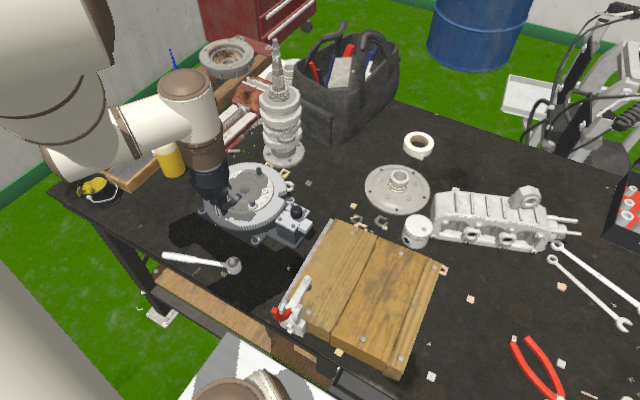

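Emit:
{"op": "step_arm", "data": {"series": [[0,0,-0.005,0,0,0],[0,0,-0.01,0,0,0],[0,0,-0.015,0,0,0],[0,0,-0.015,0,0,0],[0,0,-0.015,0,0,0],[0,0,-0.015,0,0,0],[0,0,-0.015,0,0,0],[0,0,-0.015,0,0,0],[0,0,-0.015,0,0,0],[0,0,-0.015,0,0,0],[0,0,-0.015,0,0,0],[0,0,-0.015,0,0,0]]}}

```text
clock: 5.43
position: [340.0, 306.0, 73.3]
ee_rot: [1.0, 0.001, 0.0, -0.0]
contact_force: [-0.2, -0.9, -0.3]
gripper_width: -0.0
```

Emit:
{"op": "step_arm", "data": {"series": [[0,0,0,0,0,0],[0,0,0,0,0,0],[0,0,0,0,0,0],[0,0,0,0,0,0],[0,0,0,0,0,0],[0,0,0,0,0,0],[0,0,0,0,0,0],[0,0,0,0,0,0],[0,0,0,0,0,0],[0,0,0,0,0,0],[0,0,0,0,0,0],[0,0,0,0,0,0]]}}

```text
clock: 6.43
position: [340.0, 306.0, 73.3]
ee_rot: [1.0, 0.001, 0.0, -0.0]
contact_force: [0.0, -0.5, 0.3]
gripper_width: -0.2
```

Emit:
{"op": "step_arm", "data": {"series": [[0,0,0,0,0,0],[0,0,0,0,0,0],[0,0,0,0,0,0],[0,0,0,0,0,0],[0,0,0,0,0,0],[0,0,0,0,0,0],[0,0,0,0,0,0],[0,0,0,0,0,0],[0,0,0,0,0,0],[0,0,0,0,0,0],[0,0,0,0,0,0],[0,0,0,0,0,0]]}}

```text
clock: 7.43
position: [340.0, 306.0, 73.3]
ee_rot: [1.0, 0.001, -0.0, -0.0]
contact_force: [-0.0, -0.7, -0.6]
gripper_width: 0.3
```

Emit:
{"op": "step_arm", "data": {"series": [[0,0,0,0,0,0],[0,0,0,0,0,0],[0,0,0,0,0,0],[0,0,0,0,0,0],[0,0,0,0,0,0],[0,0,0,0,0,0],[0,0,0,0,0,0],[0,0,0,0,0,0],[0,0,0,0,0,0],[0,0,0,0,0,0],[0,0,0,0,0,0],[0,0,0,0,0,0]]}}

```text
clock: 8.43
position: [340.0, 306.0, 73.3]
ee_rot: [1.0, 0.001, 0.0, -0.0]
contact_force: [0.4, 0.6, 0.2]
gripper_width: 0.1
```

```bash
cat >> h.py <<'E'
def look(n="top",show=False):
    s=arm.read_state(); d=arm.get_image(n); v=notch(d)
    # ring-local contrast: window 15deg vs sides at +-14
    k=np.zeros(360); k[:]=0
    m=lambda o,w: np.mean([np.roll(v,-(o+j)) for j in range(-w,w+1)],0)
    sc=np.minimum(m(14,2),m(-14,2))-m(0,4)
    b=np.argsort(sc)[::-1]; i=b[0]
    loc=np.arange(-13,14); w=np.clip(v[(i+loc)%360].max()*0+np.minimum(v[(i-14)%360],v[(i+14)%360])-v[(i+loc)%360],0,None)
    c=i+(w*loc).sum()/w.sum()
    return s['clock'],round(float(c%360),1),round(float(sc[i]),0),s['position'].round(1),s['contact_force'].round(1)
E
python3 - <<'E'
from h import *
for i in range(6): print(look())
E
```

```text
(8.4333, 359.8, 175.0, array([340. , 306. ,  73.3]), array([0.4, 0.6, 0.2]))
(8.4833, 4.3, 174.0, array([340. , 306. ,  73.3]), array([0.1, 0.6, 0.3]))
(8.5333, 8.6, 175.0, array([340. , 306. ,  73.3]), array([-0.2, -0.8,  0.1]))
(8.5833, 13.1, 176.0, array([340. , 306. ,  73.3]), array([-0.1,  0.4, -0.3]))
(8.6333, 17.4, 176.0, array([340. , 306. ,  73.3]), array([ 1.3, -0.7,  0.5]))
(8.6833, 21.7, 176.0, array([340. , 306. ,  73.3]), array([-0.7, -0.4,  1.1]))
```

Emit:
{"op": "step_arm", "data": {"series": [[0,0,0,0,0,0],[0,0,0,0,0,0],[0,0,0,0,0,0],[0,0,0,0,0,0],[0,0,0,0,0,0],[0,0,0,0,0,0],[0,0,0,0,0,0],[0,0,0,0,0,0],[0,0,0,0,0,0],[0,0,0,0,0,0],[0,0,0,0,0,0],[0,0,0,0,0,0]]}}

```text
clock: 9.73
position: [340.0, 306.0, 73.3]
ee_rot: [1.0, 0.001, -0.0, 0.0]
contact_force: [-0.3, -0.4, -0.3]
gripper_width: -0.3
```

Emit:
{"op": "step_arm", "data": {"series": [[0,0,0,0,0,0],[0,0,0,0,0,0],[0,0,0,0,0,0],[0,0,0,0,0,0],[0,0,0,0,0,0],[0,0,0,0,0,0],[0,0,0,0,0,0],[0,0,0,0,0,0],[0,0,0,0,0,0],[0,0,0,0,0,0],[0,0,0,0,0,0],[0,0,0,0,0,0]]}}

```text
clock: 10.73
position: [340.0, 306.0, 73.3]
ee_rot: [1.0, 0.001, 0.0, 0.0]
contact_force: [-1.0, 0.8, 0.0]
gripper_width: -0.2
```

Emit:
{"op": "step_arm", "data": {"series": [[0,0,0,0,0,0],[0,0,0,0,0,0],[0,0,0,0,0,0],[0,0,0,0,0,0],[0,0,0,0,0,0],[0,0,0,0,0,0],[0,0,0,0,0,0],[0,0,0,0,0,0],[0,0,0,0,0,0],[0,0,0,0,0,0],[0,0,0,0,0,0],[0,0,0,0,0,0]]}}

```text
clock: 11.73
position: [340.0, 306.0, 73.3]
ee_rot: [1.0, 0.001, -0.0, 0.0]
contact_force: [0.3, 0.1, -0.1]
gripper_width: 0.2
```

Emit:
{"op": "step_arm", "data": {"series": [[0,0,0,0,0,0],[0,0,0,0,0,0],[0,0,0,0,0,0],[0,0,0,0,0,0],[0,0,0,0,0,0],[0,0,0,0,0,0],[0,0,0,0,0,0],[0,0,0,0,0,0],[0,0,0,0,0,0],[0,0,0,0,0,0]]}}

```text
clock: 12.57
position: [340.0, 306.0, 73.3]
ee_rot: [1.0, 0.001, -0.0, -0.0]
contact_force: [-0.2, -0.2, -0.8]
gripper_width: -0.2
```

Run:
```python
from h import *
for i in range(6): print(look()[:3])
```

```text
(12.5667, 295.0, 142.0)
(12.6167, 297.7, 134.0)
(12.6667, 300.5, 126.0)
(12.7167, 303.6, 123.0)
(12.7667, 306.8, 126.0)
(12.8167, 309.5, 131.0)
```

Emit:
{"op": "step_arm", "data": {"series": [[0,0,-0.007,0,0,0],[0,0,-0.012,0,0,0],[0,0,-0.014,0,0,0],[0,0,-0.0155,0,0,0],[0,0,-0.0165,0,0,0],[0,0,-0.0165,0,0,0]]}}

```text
clock: 13.37
position: [339.9, 306.2, 67.1]
ee_rot: [1.0, 0.001, 0.0, -0.0]
contact_force: [-2.7, -0.4, 4.7]
gripper_width: 0.2
```

Run:
```python
from h import *
for i in range(3): print(look())
```

```text
(13.3667, 327.1, 158.0, array([339.9, 306.2,  67.1]), array([-2.7, -0.4,  4.7]))
(13.4167, 327.0, 159.0, array([339.9, 306.2,  67.1]), array([-2.1, -0.3,  4.7]))
(13.4667, 327.0, 159.0, array([339.9, 306.2,  67.1]), array([-2. , -0.1,  5.3]))
```

```bash
cat >> h.py <<'E'
def arc(p0,degs,z=0,ax=AX):
    r=np.array(p0)-ax
    for a in degs:
        t=np.radians(a); q=np.array([r[0]*np.cos(t)-r[1]*np.sin(t),r[0]*np.sin(t)+r[1]*np.cos(t)])-r
        print([round(float(q[0]/400),4),round(float(q[1]/400),4),z,0,0,round(float(t/(np.pi/2)),4)])
E
python3 - <<'E'
from h import *
arc((340,306),[-0.5,-1.5,-3,-5,-7.5,-10,-12.5,-15,-17,-18.5,-19.5,-20],-0.0005)
E
```

```text
[-0.0, 0.0018, -0.0005, 0, 0, -0.0056]
[0.0, 0.0055, -0.0005, 0, 0, -0.0167]
[0.0002, 0.0111, -0.0005, 0, 0, -0.0333]
[0.0007, 0.0184, -0.0005, 0, 0, -0.0556]
[0.0016, 0.0276, -0.0005, 0, 0, -0.0833]
[0.003, 0.0367, -0.0005, 0, 0, -0.1111]
[0.0047, 0.0458, -0.0005, 0, 0, -0.1389]
[0.0069, 0.0547, -0.0005, 0, 0, -0.1667]
[0.0089, 0.0618, -0.0005, 0, 0, -0.1889]
[0.0105, 0.0671, -0.0005, 0, 0, -0.2056]
[0.0117, 0.0706, -0.0005, 0, 0, -0.2167]
[0.0123, 0.0723, -0.0005, 0, 0, -0.2222]
```

Emit:
{"op": "step_arm", "data": {"series": [[0,0.002,-0.0005,0,0,-0.006],[0,0.0055,-0.0005,0,0,-0.017],[0,0.011,-0.0005,0,0,-0.033],[0.0007,0.0184,-0.0005,0,0,-0.056],[0.0016,0.0276,-0.0005,0,0,-0.083],[0.003,0.0367,-0.0005,0,0,-0.111],[0.0047,0.0458,-0.0005,0,0,-0.139],[0.0069,0.0547,-0.0005,0,0,-0.167],[0.0089,0.0618,-0.0005,0,0,-0.189],[0.0105,0.0671,-0.0005,0,0,-0.206],[0.0117,0.0706,-0.0005,0,0,-0.217],[0.0123,0.0723,-0.0005,0,0,-0.222]]}}

```text
clock: 14.52
position: [345.3, 336.0, 67.1]
ee_rot: [0.985, -0.173, 0.0, -0.001]
contact_force: [-1.7, 0.3, 5.7]
gripper_width: -0.0
```

Run:
```python
from h import *
for i in range(2): print(look())
```

```text
(14.5167, 306.8, 126.0, array([345.3, 336. ,  67.1]), array([-1.7,  0.3,  5.7]))
(14.5667, 306.8, 124.0, array([345.3, 336.1,  67.1]), array([-2.3,  1.1,  6.1]))
```

The drag works: the notch went from 327.0 to 306.8 degrees, with the force steady at about 6 N. I'll continue.

Run:
```python
from h import *
arc((344.9,334.9),[-0.5,-1.5,-3,-5,-7.5,-10,-12.5,-15,-17,-18.5,-19.5,-20],0)
print()
r=np.array([344.9,334.9])-AX;t=np.radians(-20);p=AX+[r[0]*np.cos(t)-r[1]*np.sin(t),r[0]*np.sin(t)+r[1]*np.cos(t)];print(p)
arc(p,[-0.5,-1.5,-3,-5,-7.,-9,-11,-12.5,-13.5,-14,-14,-14],0)
```

```text
[0.0006, 0.0017, 0, 0, 0, -0.0056]
[0.0019, 0.0052, 0, 0, 0, -0.0167]
[0.004, 0.0103, 0, 0, 0, -0.0333]
[0.0069, 0.0171, 0, 0, 0, -0.0556]
[0.011, 0.0254, 0, 0, 0, -0.0833]
[0.0154, 0.0335, 0, 0, 0, -0.1111]
[0.0201, 0.0414, 0, 0, 0, -0.1389]
[0.0252, 0.0491, 0, 0, 0, -0.1667]
[0.0295, 0.0551, 0, 0, 0, -0.1889]
[0.0328, 0.0595, 0, 0, 0, -0.2056]
[0.0351, 0.0624, 0, 0, 0, -0.2167]
[0.0363, 0.0638, 0, 0, 0, -0.2222]

[359.41383946 360.41207384]
[0.0012, 0.0014, 0, 0, 0, -0.0056]
[0.0036, 0.0042, 0, 0, 0, -0.0167]
[0.0073, 0.0083, 0, 0, 0, -0.0333]
[0.0124, 0.0137, 0, 0, 0, -0.0556]
[0.0176, 0.0188, 0, 0, 0, -0.0778]
[0.0231, 0.0238, 0, 0, 0, -0.1]
[0.0287, 0.0286, 0, 0, 0, -0.1222]
[0.033, 0.032, 0, 0, 0, -0.1389]
[0.036, 0.0343, 0, 0, 0, -0.15]
[0.0374, 0.0354, 0, 0, 0, -0.1556]
[0.0374, 0.0354, 0, 0, 0, -0.1556]
[0.0374, 0.0354, 0, 0, 0, -0.1556]
```

Emit:
{"op": "step_arm", "data": {"series": [[0.0006,0.0017,0,0,0,-0.006],[0.0019,0.0052,0,0,0,-0.017],[0.004,0.0103,0,0,0,-0.033],[0.0069,0.0171,0,0,0,-0.056],[0.011,0.0254,0,0,0,-0.083],[0.0154,0.0335,0,0,0,-0.111],[0.0201,0.0414,0,0,0,-0.139],[0.0252,0.0491,0,0,0,-0.167],[0.0295,0.0551,0,0,0,-0.189],[0.0328,0.0595,0,0,0,-0.206],[0.0351,0.0624,0,0,0,-0.217],[0.0363,0.0638,0,0,0,-0.222]]}}

```text
clock: 15.62
position: [360.0, 361.5, 67.1]
ee_rot: [0.94, -0.341, 0.0, -0.001]
contact_force: [-1.1, 0.8, 6.1]
gripper_width: -0.4
```

Emit:
{"op": "step_arm", "data": {"series": [[0.0012,0.0014,0,0,0,-0.006],[0.0036,0.0042,0,0,0,-0.017],[0.0073,0.0083,0,0,0,-0.033],[0.0124,0.0137,0,0,0,-0.056],[0.0176,0.0188,0,0,0,-0.078],[0.0231,0.0238,0,0,0,-0.1],[0.0287,0.0286,0,0,0,-0.122],[0.033,0.032,0,0,0,-0.139],[0.036,0.0343,0,0,0,-0.15],[0.0374,0.0354,0,0,0,-0.156],[0.0374,0.0354,0,0,0,-0.156]]}}

```text
clock: 16.53
position: [375.0, 375.4, 67.1]
ee_rot: [0.891, -0.453, 0.0, -0.001]
contact_force: [-0.1, 1.3, 5.5]
gripper_width: 0.0
```

Run:
```python
from h import *
for i in range(2): print(look())
d=arm.get_image("top")
a=d["image"][165:320,190:350,::-1]; cv2.imwrite('pics/topz3.png',cv2.resize(a,None,fx=3.8,fy=3.8,interpolation=cv2.INTER_CUBIC))
```

```text
(16.5333, 272.4, 146.0, array([375. , 375.4,  67.1]), array([-0.1,  1.3,  5.5]))
(16.5833, 272.5, 147.0, array([375. , 375.3,  67.1]), array([-1.3,  0.7,  5. ]))
```

View pics/topz3.png

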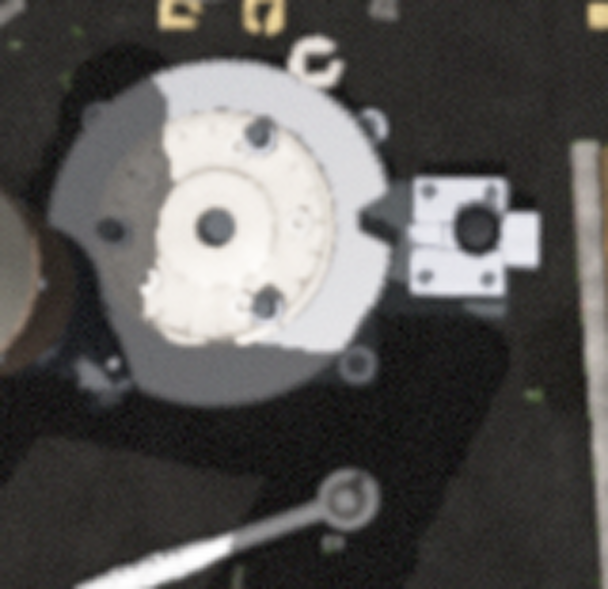

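Run:
```python
from h import *
d=arm.get_image("top")
c=lambda x,y:(190+(x-1.4)/3.8,165+(y-1.4)/3.8)
for k,p,z in [("nose",c(414,232),64),("nosebase",c(445,234),66),("barend",c(538,239.5),66),("blk tl",c(413,177),74),("tr",c(506,180),74),("bl",c(412,293),74),("br",c(502,298),74),("knob",c(478,228),109)]:
    w=plane(d,[p],z)[0];e=w[:2]-AX;print(k,w.round(1),np.hypot(*e).round(1),np.degrees(np.arctan2(*e[::-1])).round(2)%360)
arc((374.4,374.6),[-0.5,-1.5,-2.5,-3.5,-4.3,-4.7],0)
```

```text
nose [421.9 194.4  64. ] 112.1 268.67
nosebase [420.4 176.5  66. ] 130.0 268.2
barend [417.  123.4  66. ] 183.3 267.65
blk tl [452.3 194.5  74. ] 115.4 283.92
tr [450.2 141.4  74. ] 167.1 278.86
bl [386.  194.7  74. ] 118.2 251.01
br [383. 144.  74.] 167.7 255.68
knob [418.3 156.6 109. ] 150.0 267.63
[0.0015, 0.0011, 0, 0, 0, -0.0056]
[0.0045, 0.0032, 0, 0, 0, -0.0167]
[0.0075, 0.0053, 0, 0, 0, -0.0278]
[0.0106, 0.0073, 0, 0, 0, -0.0389]
[0.0131, 0.0089, 0, 0, 0, -0.0478]
[0.0144, 0.0097, 0, 0, 0, -0.0522]
```

Emit:
{"op": "step_arm", "data": {"series": [[0.0015,0.0011,0,0,0,-0.006],[0.0045,0.0032,0,0,0,-0.017],[0.0075,0.0053,0,0,0,-0.028],[0.0106,0.0073,0,0,0,-0.039],[0.0131,0.0089,0,0,0,-0.048],[0.014,0.0095,0,0,0,-0.051],[0.014,0.0095,0,0,0,-0.051],[0.014,0.0095,0,0,0,-0.051],[0.014,0.0095,0,0,0,-0.051],[0.014,0.0095,0,0,0,-0.051],[0.014,0.0095,0,0,0,-0.051],[0.014,0.0095,0,0,0,-0.051]]}}

```text
clock: 17.73
position: [380.5, 379.1, 67.1]
ee_rot: [0.873, -0.488, 0.0, -0.001]
contact_force: [-0.6, 1.0, 5.9]
gripper_width: -0.3
```

Run:
```python
from h import *
for i in range(2): print(look())
d=arm.get_image("top")
a=d["image"][165:320,190:350,::-1]; cv2.imwrite('pics/topz4.png',cv2.resize(a,None,fx=3.8,fy=3.8,interpolation=cv2.INTER_CUBIC))
print(arm.read_state())
```

```text
(17.7333, 268.0, 146.0, array([380.5, 379.1,  67.1]), array([-0.6,  1. ,  5.9]))
(17.7833, 268.0, 146.0, array([380.5, 379. ,  67.1]), array([-0.5,  1.4,  5.7]))
{'clock': 17.8833, 'joints': array([ 1.08586946e+00,  4.16717270e-01, -4.17346910e-01,  6.28066053e-04,
       -7.34755210e-01, -5.36279382e-01]), 'joint_vel': array([ 1.39456102e-03, -2.50021823e-05,  9.50864793e-04, -1.96702321e-03,
       -2.28796722e-03, -8.63004836e-04]), 'joint_efforts': array([-3.88481738e-01, -3.28263330e+01,  1.18671280e+01,  2.52044566e+00,
       -1.20913787e-01, -5.06150347e-03]), 'position': array([380.48273807, 379.04881645,  67.11156064]), 'ee_rot': array([ 8.72563220e-01, -4.88500159e-01,  1.85312845e-04, -9.93553580e-04]), 'contact_force': array([-1.13373237,  0.75793902,  5.21423115]), 'wrist_torque': array([0.14944219, 0.05537364, 0.05597321]), 'gripper_width': 0.2293843345316307}
```

View pics/topz4.png

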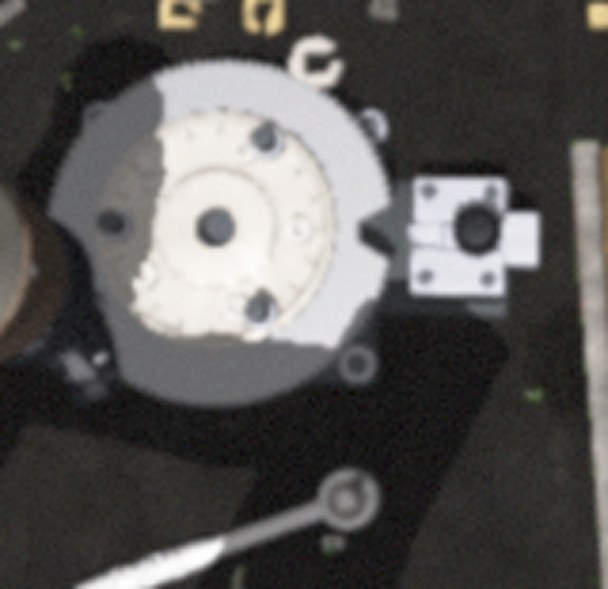

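The notch at about (380,232) now faces the bolt nose at (420,233). The wheel is still, under about 5.5 N of touch. I'll lift off and check that it stays put.

Emit:
{"op": "step_arm", "data": {"series": [[0,0,0.1,0,0,0],[0,0,0.2,0,0,0],[0,0,0.25,0,0,0]]}}

```text
clock: 18.13
position: [381.0, 379.2, 170.0]
ee_rot: [0.873, -0.488, 0.001, -0.002]
contact_force: [1.4, 1.1, 0.2]
gripper_width: 0.0
```

Run:
```python
from h import *
for i in range(4): print(look())
```

```text
(18.1333, 268.4, 144.0, array([381. , 379.2, 170. ]), array([1.4, 1.1, 0.2]))
(18.1833, 268.4, 144.0, array([382. , 380.8, 173. ]), array([0.9, 0.6, 2.7]))
(18.2333, 268.4, 144.0, array([381.2, 380.1, 170.3]), array([-0.5, -0.1, -0.2]))
(18.2833, 268.4, 145.0, array([380.1, 378.7, 167.7]), array([ 0.2,  0.5, -1.2]))
```

Emit:
{"op": "step_arm", "data": {"series": [[0.005,-0.03,0,0,0,0.06],[0.015,-0.1,0,0,0,0.13],[0.027,-0.18,0,0,0,0.205],[0.04,-0.26,0,0,0,0.28],[0.052,-0.34,0,0,0,0.355],[0.064,-0.42,0,0,0,0.43],[0.075,-0.5,0,0,0,0.505],[0.085,-0.57,0,0,0,0.58],[0.095,-0.62,0,0,0,0.628],[0.095,-0.641,0,0,0,0.628],[0.095,-0.641,-0.05,0,0,0.628],[0.095,-0.641,-0.05,0,0,0.628]]}}

```text
clock: 19.33
position: [415.3, 120.0, 142.9]
ee_rot: [1.0, -0.019, -0.004, 0.002]
contact_force: [-0.2, 0.2, -0.7]
gripper_width: 0.1
```

Run:
```python
from h import *
d=arm.get_image("wrist"); cv2.imwrite(f"pics/wrist5.png",d["image"][:,:,::-1]);print(arm.read_state()['position'])
print(look())
```

```text
[416.12450586 120.76237543 144.18635497]
(19.3833, 219.9, 121.0, array([416.1, 120.8, 144.2]), array([-0.8, -0.1,  0.6]))
```

View pics/wrist5.png

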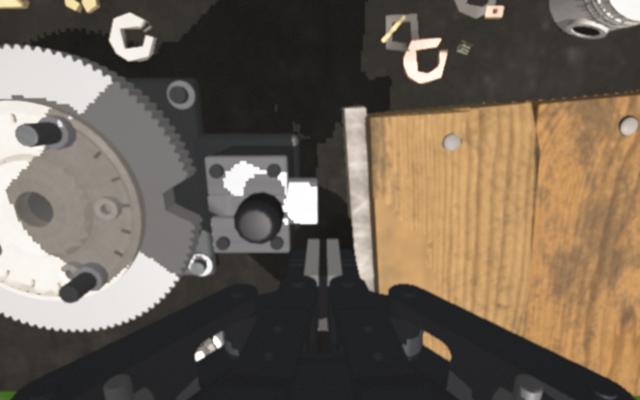

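Run:
```python
from h import *
d=arm.get_image("wrist")
print(plane(d,[(258,213)],109), plane(d,[(322,240)],144),proj(d,[[416.4,121,144],[418,150+0,109],[419,156.5,109]]))
```

```text
[[427.84085404 157.78187512 109.        ]] [[424.83642594 122.14677158 144.        ]] [[325.11477285 256.71499997]
 [273.23523179 229.05016443]
 [261.63187272 227.78927913]]
```

Emit:
{"op": "step_arm", "data": {"series": [[0.008,0,-0.05,0,0,0],[0.008,0,-0.1,0,0,0],[0.008,0,-0.135,0,0,0],[0.008,0,-0.147,0,0,0],[0.008,0,-0.147,0,0,0]]}}

```text
clock: 19.9
position: [420.8, 122.2, 87.1]
ee_rot: [1.0, -0.017, -0.001, 0.001]
contact_force: [1.0, 0.2, 0.8]
gripper_width: 0.2
```

Run:
```python
from h import *
d=arm.get_image("wrist"); cv2.imwrite(f"pics/wrist6.png",d["image"][:,:,::-1]);print(arm.read_state()['position'],arm.read_state()['contact_force'])
d=arm.get_image("scene"); cv2.imwrite(f"pics/scene6.png",cv2.resize(d["image"][145:285,150:350,::-1],None,fx=4,fy=4))
```

```text
[421.42143785 122.51784288  87.94150219] [-0.6292647   0.31476511  0.7832163 ]
```

View pics/wrist6.png

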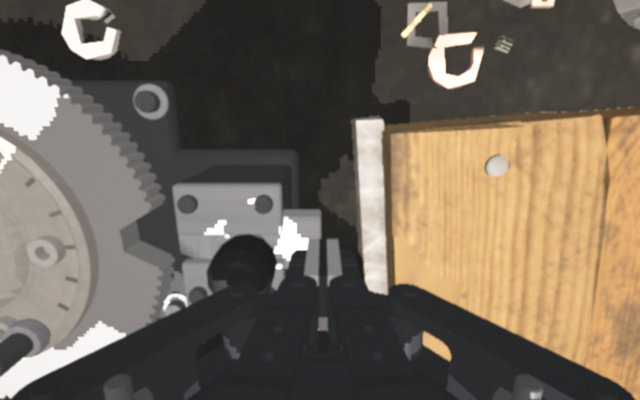

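View pics/scene6.png

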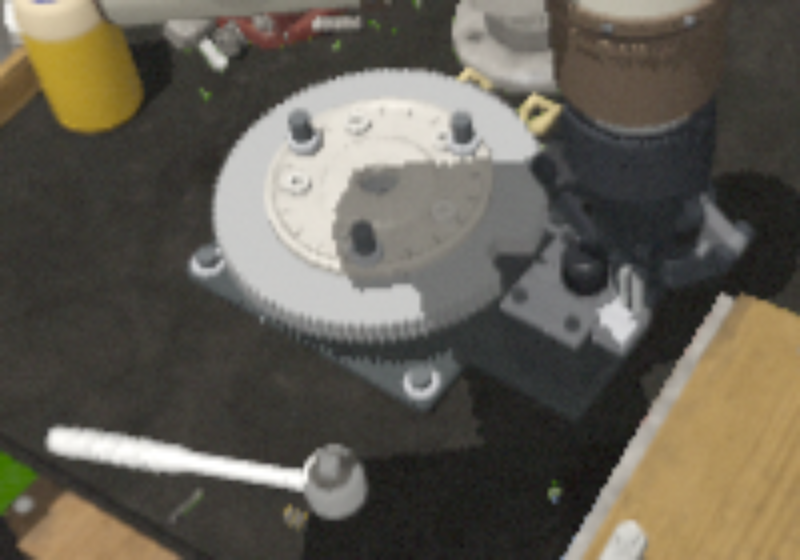

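Emit:
{"op": "step_arm", "data": {"series": [[0,0.01,0,0,0,0],[0,0.02,0,0,0,0],[0,0.03,0,0,0,0],[0.001,0.038,0,0,0,0],[0.001,0.046,0,0,0,0],[0.001,0.054,0,0,0,0],[0.002,0.062,0,0,0,0],[0.002,0.07,0,0,0,0],[0.002,0.077,0,0,0,0],[0.003,0.083,0,0,0,0],[0.003,0.088,0,0,0,0],[0.003,0.09,0,0,0,0]]}}

```text
clock: 21.0
position: [422.0, 157.2, 87.6]
ee_rot: [1.0, -0.017, -0.001, 0.001]
contact_force: [3.5, -10.1, 4.9]
gripper_width: 0.4
```

Run:
```python
from h import *
d=arm.get_image("wrist"); cv2.imwrite(f"pics/wrist7.png",d["image"][:,:,::-1]);s=arm.read_state();print(s['position'],s['contact_force'])
```

```text
[422.01921745 157.17018239  87.628534  ] [ 1.33125704 -7.81828483  4.97613272]
```

View pics/wrist7.png

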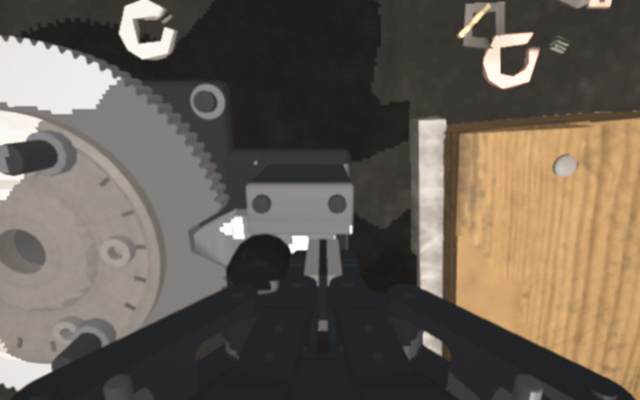

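The nose is entering the notch at about (210,240). I'll continue in small steps until it meets the stop.

Emit:
{"op": "step_arm", "data": {"series": [[0,0.004,0,0,0,0],[0,0.008,0,0,0,0],[0,0.011,0,0,0,0],[0,0.0135,0,0,0,0],[0,0.0135,0,0,0,0]]}}

```text
clock: 21.47
position: [421.6, 157.8, 87.7]
ee_rot: [1.0, -0.017, -0.002, 0.005]
contact_force: [10.4, -26.3, 8.6]
gripper_width: -0.3
```

Run:
```python
from h import *
d=arm.get_image("wrist"); cv2.imwrite(f"pics/wrist8.png",d["image"][:,:,::-1])
```

Emit:
{"op": "step_arm", "data": {"series": [[0,-0.01,0,0,0,0],[0,-0.025,0,0,0,0],[0,-0.055,0,0,0,0],[0,-0.08,0,0,0,0],[0,-0.08,0.08,0,0,0],[0,-0.08,0.16,0,0,0],[0,-0.08,0.22,0,0,0],[0,-0.08,0.22,0,0,0]]}}

```text
clock: 22.18
position: [425.2, 133.1, 180.6]
ee_rot: [1.0, -0.017, 0.005, -0.003]
contact_force: [0.3, 0.4, -0.6]
gripper_width: -0.3
```

Run:
```python
from h import *
d=arm.get_image("wrist"); cv2.imwrite(f"pics/wrist9.png",d["image"][:,:,::-1])
d=arm.get_image("scene"); cv2.imwrite(f"pics/scene9.png",cv2.resize(d["image"][145:285,150:350,::-1],None,fx=4,fy=4))
d=arm.get_image("top"); a=d["image"][165:320,190:350,::-1]; cv2.imwrite('pics/topz9.png',cv2.resize(a,None,fx=3.8,fy=3.8,interpolation=cv2.INTER_CUBIC))
```

```text
(no output)
```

View pics/wrist9.png

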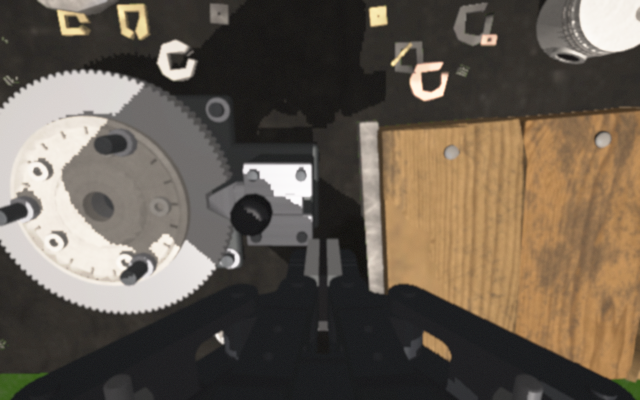

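View pics/scene9.png

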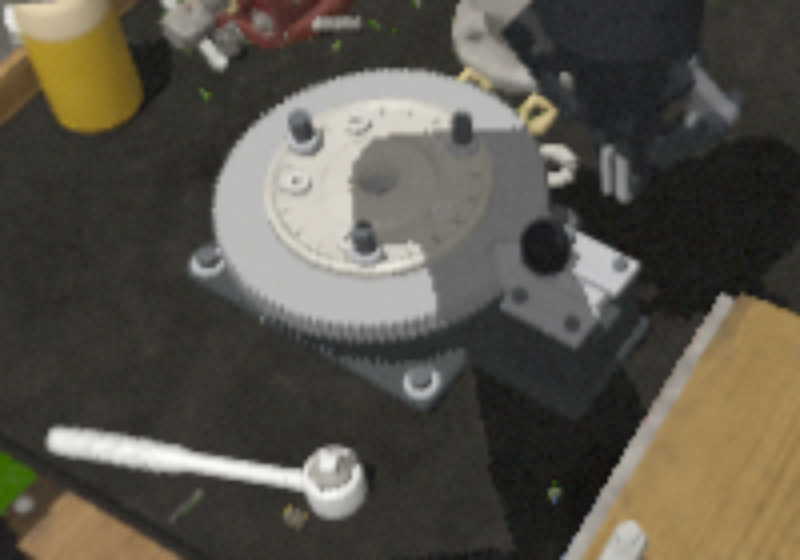

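View pics/topz9.png

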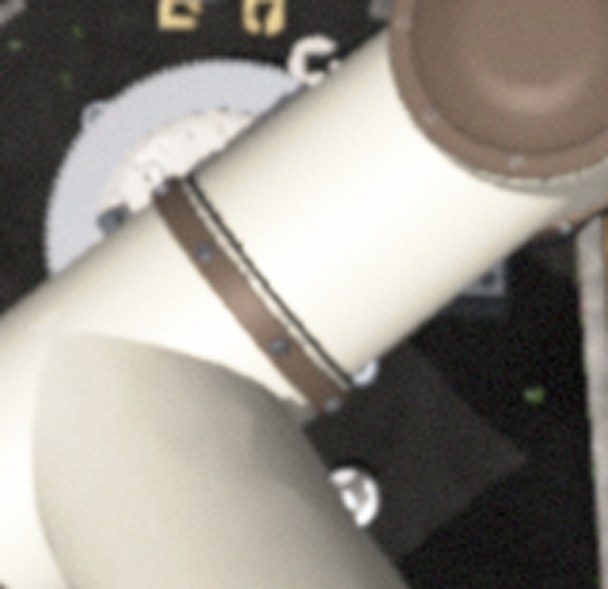

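Run:
```python
from h import *
d=arm.get_image("scene")
def blob(img,x,y):
    g=cv2.cvtColor(img,cv2.COLOR_BGR2GRAY)[145:285,150:320]; g=cv2.resize(g,None,fx=4,fy=4,interpolation=cv2.INTER_CUBIC)
    m=(g<38).astype(np.uint8); sub=np.zeros_like(m); sub[y-40:y+40,x-36:x+36]=m[y-40:y+40,x-36:x+36]
    n,l,st,c=cv2.connectedComponentsWithStats(sub); k=1+np.argmax(st[1:,4]); return c[k],st[k]
a=blob(cv2.imread('pics/scene0.png'),585,268); b=blob(d["image"][:,:,::-1].copy(),546,247)
print(a,b)
p=[plane(d,[(150+c[0]/4,145+c[1]/4)],95)[0] for c in (a[0],b[0])]
print(p,np.linalg.norm(p[0]-p[1]))
```

```text
(array([596.46783626, 284.29824561]), array([580, 268,  27,  26, 171], dtype=int32)) (array([543.94172494, 248.48368298]), array([ 523,  222,   46,   52, 1716], dtype=int32))
[array([412.965446  , 145.26131297,  95.        ]), array([419.26969866, 183.83804487,  95.        ])] 39.088461795120864
```

Run:
```python
from h import *
d=arm.get_image("scene")
im=[cv2.imread('pics/scene0.png'),d["image"][:,:,::-1].copy()]
for g,(x,y) in zip(im,[(585,268),(546,247)]):
    g=cv2.resize(cv2.cvtColor(g,cv2.COLOR_BGR2GRAY)[145:285,150:320],None,fx=4,fy=4,interpolation=cv2.INTER_CUBIC)
    for T in (50,60,70):
        s=np.zeros_like(g); s[y-40:y+36,x-36:x+36]=(g<T)[y-40:y+36,x-36:x+36]
        n,l,st,c=cv2.connectedComponentsWithStats(s);k=1+np.argmax(st[1:,4])
        w=plane(d,[(150+(st[k,0]+st[k,2]/2)/4,145+(st[k,1]+st[k,3]/2)/4)],95)[0]
        print(T,st[k],w.round(1),np.hypot(*(w[:2]-AX)))
w=arm.get_image("wrist"); print(look("wrist")[:3]); v=notch(w); print(v[250:290:2].astype(int))
```

```text
50 [566 255  42  40 750] [415.8 153.2  95. ] 153.5988295976911
60 [ 565  246   44   50 1489] [418.1 154.6  95. ] 152.02719043370422
70 [ 564  243   46   53 1800] [419.  155.2  95. ] 151.44514035997366
50 [ 522  220   47   55 2058] [420.3 183.5  95. ] 123.11443449346629
60 [ 521  207   61   69 2475] [425.6 182.8  95. ] 123.66937403395568
70 [ 520  207   62   69 2758] [425.5 183.1  95. ] 123.42440237169048
(22.4833, 275.9, 10.0)
[109 109 109 109 109 108 105 105 111 116 119 118  99  73 101 109 110 110
 110 110]
```

The knob has travelled about 28 mm, from about 151.5 to 123.1 mm out. The nose fills the notch and the arm is clear, so I'm handing in.

```bash
python3 -c "
from bench import arm
s=arm.read_state();print(s['clock'],s['contact_force'].round(1),s['position'].round());print(arm.job_done())"
```

```text
22.5333 [ 0.5 -0.5 -0.2] [422. 131. 175.]
the job is handed in; nothing more can be done
None
```

The flywheel is locked with the bolt home in its notch, and I handed the job in at 22.5 s. `job_done()` gives no verdict, so what follows is from my own checks.

- **Spin:** I pushed a stud and the wheel ran free at about 2.1 rad/s. It coasted untouched for about 9 s, down to about 1.0 rad/s.
- **Brake:** I pressed the ring with about 5 N, and the wheel stopped with the notch at 327°. With the finger still on it, I dragged the wheel to 268.0°, the measured direction of the bolt. I held it there under about 5.5 N. After I lifted off, the notch read 268.4° and did not move.
- **Bolt:** I pushed the knob from behind until it met the stop, at about 26 N. The knob went from about 151.5 mm to 123.1 mm from the axis, roughly 28 mm of travel, against a nominal 122 mm when home. The wrist picture shows the nose filling the notch.
- **Clearance:** The arm is withdrawn, with the last tool force near zero. I never came near the bystanders, and they looked unmoved in the pictures, though I did not measure them again.

**Checks that disagreed or failed:**
- The wrist camera put the knob up to 9 mm off in x compared with the other two cameras. I pushed at a compromise position, and the finger face covered the difference.
- With the arm over the wheel, the notch finder once gave a false 219.9°, which the picture showed was wrong.
- Once the nose filled the notch, the finder no longer gave a usable angle. The final alignment therefore rests on the wrist picture, not a measured angle.

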